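# Hold a tweezer probe at the gauge's gap

### The job

The sprung tweezer probe in the checking stand needs its tips held at the gap set by the gauge for a reading. Take the metal gauge out of its white rest, push its blade down into the slot of the stand until its shoulder sits on the slot block, and let it go; then squeeze the two tweezer arms together until the gap between the tips is the same as the width of the gauge's post (14 mm). Finish while still squeezing and holding that gap steady, with the gauge left fully home and no bottle, jar or vial knocked over.

Things in the scene. Friction and masses are not known exactly. Their poses are not given: they have to be found in the camera images.
- stand: Fixed checking stand: grey base 240 x 84 x 12 mm (x -125 to +115), a black heel clamp 68 mm tall at its -x end holding long sprung tweezers level, an aluminium slot block at its +x end. Origin: on the table under the squeezing place; x runs from heel to tips, z up. Tweezer arms: steel bars 170 mm long, 6 thick, 12 tall, mid height 52 mm, pivots at x -100, y +-10 mm.
- squeeze (a point): Where to squeeze (ribbed outer faces): midway between the arms, 100 mm from the pivots, 70 mm short of the tips, 52 mm above the table; axes as the stand's, pinch along y. Below is only the base (top 12 mm). Width over the arms: 46 mm open, 26 mm at 14 mm tip gap (arms then parallel); 1 mm here is about 1.7 mm of tip gap. About 4 N a side holds it; the arms spring open when let go.
- leg_left (a joint): Angle (rad) of the tweezer arm on the stand's +y side: 0 sprung fully open, grows as it is squeezed inwards, 0.10 when parallel to the stand's x axis, stop at 0.135. Tip gap = 14 mm + 170 mm x (0.20 - leg_left - leg_right).
- leg_right (a joint): The same for the tweezer arm on the stand's -y side.
- tip_left (a point): Inner face of the brass tip of the +y arm, at its very end. The distance between the two tip points is the tip gap (48 mm open).
- tip_right (a point): Inner face of the brass tip of the -y arm, at its very end.
- slot (a point): Centre of the slot's mouth, on top of the slot block (45 mm along x, 56 along y, top 38 mm above the table); axes as the stand's. Slot 9 mm along x, 33 along y, 26 deep. The tips end 14 mm short of it in x and lie above the block (tops of the arms 58 mm above the table): bring the gauge straight down, held above the tips.
- slot_floor (a point): Point in the middle of the slot 25 mm below its mouth (13 mm above the table): the gauge's foot is here when its shoulder rests on the slot block.
- gauge: Loose aluminium gauge, about 70 g, in its rest. From the foot: blade 5 (x) by 30 mm (y), 25 long (lowest 4 mm: 3 x 26); shoulder 18 x 42, 6 thick; post 12 (x) by 14 mm (y), from 31 to 88 mm above the foot. Origin: middle of the foot, z up the post. The post's 14 mm width is the gap to match; seated, it lies along the stand's y. Pinched across x it cannot swing in the slot's thin direction.
- gauge_foot (a point): Middle of the gauge's foot (its origin).
- gauge_top (a point): Middle of the top of the gauge's post, 88 mm above its foot.
- rest: White plastic rest block, fixed, 80 x 60 mm, 34 mm tall, with a through slot (8 x 33 mm) in which the gauge stands, shoulder on the block's top, foot 9 mm above the table, the gauge's y along the rest's y. Origin: centre of the underside.
- vial_rack: Fixed white rack, 100 x 64 mm, with small capped vials, 55 mm tall in all; not used. Origin: centre of the underside.
- bottle: Clear water sample bottle, 64 mm across, 190 mm tall, standing loose. Origin: centre of the underside.
- amber: Amber jar, 54 mm across, 100 mm tall, standing loose. Origin: centre of the underside.
- vial: Single loose vial, 26 mm across, 55 mm tall, standing between the stand and the rest. Origin: centre of the underside.
Things that resemble listed ones, but are neither listed nor needed, are in the scene too. Several things have the shape of the gauge; the one meant has the colours described above.

How it is judged:
On the way, in this order (a step that is already met when the one before it is completed fails the run):
1. the gauge is fully home in the stand's slot, upright, and let go (distance between gauge_foot and slot_floor below 0.0035 m and angle between the z axis of gauge and the z axis of stand, either way round below 0.08 rad and angle between the y axis of gauge and the y axis of stand, either way round below 0.3 rad and angle between gauge's own z axis and vertical below 0.08 rad and contact force between the fingers and gauge below 0.05 N), for 0.3 s.
2. the tweezer arms are squeezed by the fingers to the 14 mm tip gap (distance between gauge_foot and slot_floor below 0.0035 m and angle between the z axis of gauge and the z axis of stand, either way round below 0.08 rad and angle between the y axis of gauge and the y axis of stand, either way round below 0.3 rad and angle between gauge's own z axis and vertical below 0.08 rad and distance between tip_left and tip_right between 0.011 and 0.017 m and value of joint each of leg_left, leg_right above 0.04 rad and contact force between the fingers and stand above 1 N), for 0.3 s.
At the end, for the whole second after the job is handed in: Gauge home in the slot (foot within 3.5 mm of the home point, upright within 0.08 rad), not touched by the fingers; fingers press the tweezers (over 1 N), both arms squeezed by over 0.04 rad, tip gap 11 to 17 mm, arms still (under 0.03 rad/s) for the last second (all of step 2 and contact force between the fingers and gauge below 0.05 N and velocity of joint leg_left between -0.03 and 0.03 rad/s and velocity of joint leg_right between -0.03 and 0.03 rad/s); the arm keeps its last pose, push and grip.
It fails at once if the bottle, the jar or the loose vial is knocked over (angle between any of bottle, amber, vial's own z axis and vertical above 0.6 rad).
It also fails if it takes over 50 s, if anything falls off the work surface, if the arm or the gripper's body presses on something with over 40 N, if the wrist force passes 120 N, or if a joint passes its speed limit or range.

### The arm

A 7-joint arm with a two-finger parallel gripper is mounted at the origin on the work surface. World frame = base frame: x ahead of the robot, y to its left, z up, the work surface at z = 0. Lengths are in m, angles in rad, forces in N, time in s.
With the tool pointing down it reaches from about 0.4 to 0.85 m from the base axis. Payload 10.4 kg.
Tool frame: the origin (TCP) lies on the centre line of the jaws, within the pads' length; the fingertips stand 22 mm ahead of it and the grasp point (between the pads) lies 3 mm ahead of it; x points along the fingers, y is the direction in which the jaws open and shut, and the axes are right-handed (so a half turn about x gives the same grasp; the last joint's range is limited). The gripper opens to 87 mm and grips with 3 to 60 N. Pads are 19 mm wide; open, the fingers measure 117 mm over their backs; the gripper's body (75 mm by 190 mm) begins 51 mm behind the grasp point.
Start: joints at [-1.19, 0.332, -0.065, 1.46, 0.022, 1.35, -0.088], TCP at [0.246, 0.575, 0.245] pointing down, gripper open.
Joint ranges: [-2.6, 2.6], [-0.5, 2.12], [-1.47, 1.34], [0.16, 2.42], [-1.27, 4.41], [0.06, 2.06], [-2.6, 2.6]. Speed limits (rad/s): [2.22, 2.22, 2.79, 2.79, 3.14, 3.14, 3.14].

### API

Orientations are given as a unit quaternion [x, y, z, w].
In Python, from bench import * gives the robot as it stands.
- The arm moves only by the tool arm_command, never from a script. Its argument "targets" is one flat list of numbers, 7 for each row, row after row: the turn, a rotation vector about the tool's x, y, z in units of 45 degrees (1.0 is 45 degrees), then the shift along the tool's x, y, z in units of 25 mm (1.0 is 25 mm), then the opening, from 0 (shut) to 1 (fully open). In form: [wx, wy, wz, tx, ty, tz, fingers, wx, wy, wz, tx, ty, tz, fingers, ...]. A call has 1 to 12 rows; each row shifts and turns the pose as measured when the row begins, along the tool's axes as they then stand; what a row does not reach is not made up. A row lasts 1/12 s, in which the tool goes at most 41.7 mm and 7.16 degrees, less where a joint would pass 70% of its speed; a pose out of reach is approached as far as the arm can. A call with a number of a shift or a turn outside -1 to 1 is refused whole. A call with a gripper value outside its range is refused whole. The fingers move at their own pace and stop on an object; "newtons" is the grip in N (left out, the last holds). Time passes only in rows, so rows that do not move let the fingers close. It gives the time, the measured TCP pose, the force and the opening at its end, in the units of the state.
- read_state(): the state, without advancing time (a new reading comes with each control period).
- camera(name): name is "side" or "top"; returns the picture (400x640x3 uint8, red, green, blue); there is no depth.
- calibration(name): a dict with "camera_matrix" (3x3 intrinsics, pixels), "R" (3x3) and "t" (3): a world point X has camera coordinates R X + t. Camera axes: x right, y down, z forward; pixel columns grow to the right and rows downward; lengths in m; the calibration is good to about 2 mm. A picture is of the moment at which its call begins. calibration takes no time and is no camera call.
- close_job(): hands the job in, once; it reports no verdict.
The state is a dict: "time": time; "joint_positions": joint angles; "joint_vel": joint speeds; "joint_torque": joint torques, N m; "ee_pos": TCP position; "eef_rot": TCP orientation; "ft_force": force on the tool from outside, world axes, zero at the start; "torque": the same for the moment, N m; "width": finger opening in m.
Only numpy, scipy, OpenCV 4.12 (cv2) and the standard library are available. Lean on these libraries where they do the work, as an engineer would, in place of code of your own. Each camera call takes 0.05 s, during which the arm holds its last target.

## Working session

There is one attempt and no reset: what is moved stays moved. The work goes in short steps, Python scripts to look and compute and a tool call to move; the robot and the scene stay as the last step left them, time stands still between calls to the robot, and variables do not carry over. Pictures are saved under pics/ and viewed, and the job is handed in when it is done.

Besides the shell and the picture viewer there is one more tool, called after "Emit:" as name(argument=value, ...), one argument or row to a line, values as JSON. arm_command: Moves the arm, as the interface text tells. Shifts and turns lie within -1 to 1; 1 stands for 25 mm of shift or 45 degrees of turn. Its arguments: {"type":"object","properties":{"targets":{"type":"array","items":{"type":"number","minimum":-1,"maximum":1}},"newtons":{"type":"number"}},"required":["targets"]}

```bash
ls; mkdir -p pics; python3 - <<'E'
from bench import *
import cv2,json
s=read_state();print(s)
for n in("side","top"):
    im=camera(n);cv2.imwrite(f"pics/{n}0.png",im[:,:,::-1]);c=calibration(n);print(n,c)
E
```

```text
pics
{'time': 0.0, 'joint_positions': array([-1.18960075,  0.33286453, -0.06470089,  1.46093577,  0.02161338,
        1.34986602, -0.08851412]), 'joint_vel': array([-0.0013779 ,  0.00042978,  0.00055047, -0.00092006, -0.00080665,
        0.00050933, -0.00014926]), 'joint_torque': array([-1.50694832e-03, -6.23261619e+01,  2.34126847e-02, -3.89902496e+01,
       -6.15440891e-02,  3.98537039e-02,  1.11741356e-04]), 'ee_pos': array([0.24544153, 0.57441685, 0.24376114]), 'eef_rot': array([ 0.14130986,  0.69281587, -0.14227351,  0.69267304]), 'ft_force': array([ 0.00833767, -0.26661316,  0.64187304]), 'torque': array([ 0.00385425, -0.00760956, -0.01831863]), 'width': 0.0871015569911472}
side {'camera_matrix': array([[390.28961669,   0.        , 319.09905868],
       [  0.        , 390.28961669, 192.32493324],
       [  0.        ,   0.        ,   1.        ]]), 'R': array([[ 0.74112273, -0.67107324, -0.01994496],
       [-0.47048588, -0.49794586, -0.72848676],
       [ 0.47893646,  0.54928192, -0.68476947]]), 't': array([-0.31296042,  0.34352891,  0.60704289])}
top {'camera_matrix': array([[419.49682303,   0.        , 318.21786982],
       [  0.        , 419.49682303, 200.44467366],
       [  0.        ,   0.        ,   1.        ]]), 'R': array([[ 0.01856533, -0.99973766,  0.01341406],
       [-0.99587227, -0.01968243, -0.08860601],
       [ 0.08884679, -0.01171369, -0.99597642]]), 't': array([0.03716883, 0.51378161, 0.95126869])}
```

View pics/side0.png

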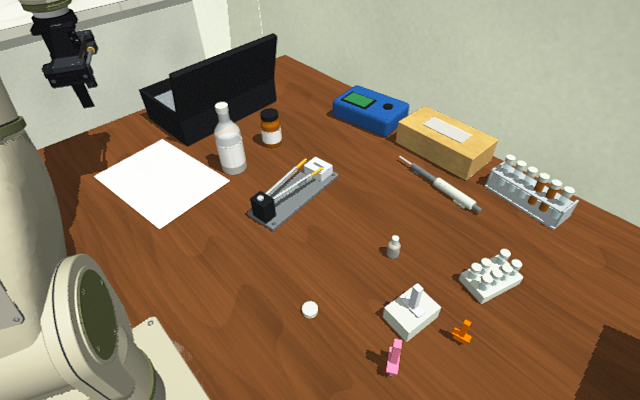

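View pics/top0.png

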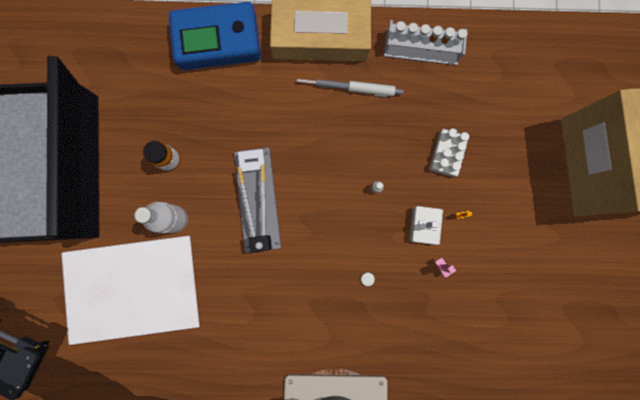

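The side view shows three gauge-shaped things: metal in the white rest (side 416,297; top 427,225), pink (395,357; 445,267) and orange (463,332; 464,215). The metal one standing in the rest fits the description. I'll confirm it in an enlarged crop and also crop the stand.

```bash
python3 - <<'E'
import cv2,numpy as np
t=cv2.imread("pics/top0.png");s=cv2.imread("pics/side0.png")
a=cv2.resize(t[195:295,395:495],None,fx=4,fy=4,interpolation=cv2.INTER_CUBIC)
b=cv2.resize(s[265:365,370:470],None,fx=4,fy=4,interpolation=cv2.INTER_CUBIC)
cv2.imwrite("pics/c1.png",np.hstack([a,b]))
a=cv2.resize(t[140:260,205:305],None,fx=4,fy=4,interpolation=cv2.INTER_CUBIC)
b=cv2.resize(s[140:240,240:340],None,fx=4,fy=4,interpolation=cv2.INTER_CUBIC)
b=cv2.copyMakeBorder(b,0,80,0,0,cv2.BORDER_CONSTANT)
cv2.imwrite("pics/c2.png",np.hstack([a,b]))
E
```

```text
(no output)
```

View pics/c1.png

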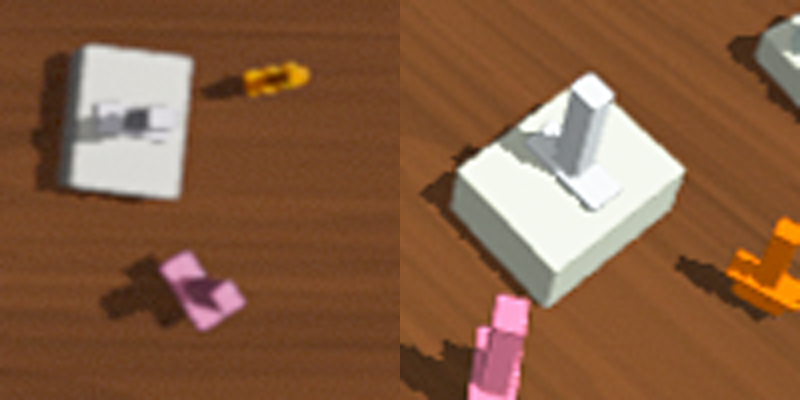

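View pics/c2.png

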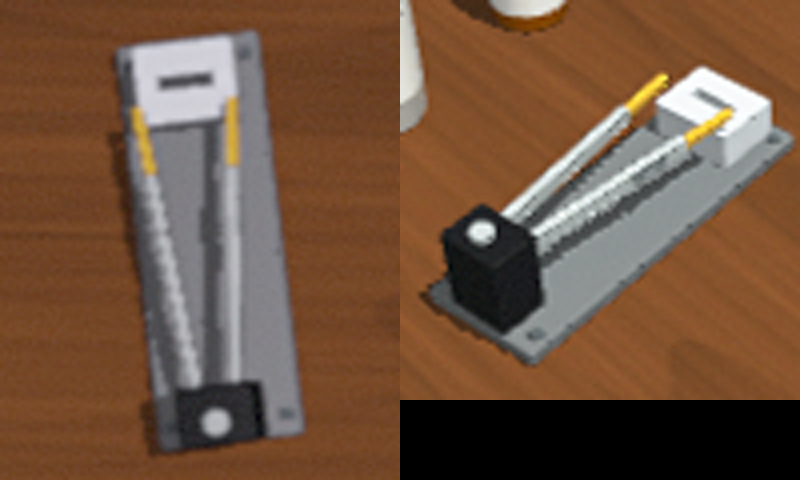

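```bash
cat > h.py <<'E'
import numpy as np,cv2
from bench import *
def ray(n,p):
    c=calibration(n);K,R,t=c["camera_matrix"],np.array(c["R"]),np.array(c["t"])
    d=R.T@np.linalg.inv(K)@np.array([p[0],p[1],1.]);return -R.T@t,d
def onz(n,p,z):
    o,d=ray(n,p);return o+d*(z-o[2])/d[2]
def proj(n,X):
    c=calibration(n);q=np.array(c["camera_matrix"])@(np.array(c["R"])@np.array(X)+c["t"]);return q[:2]/q[2]
def tri(pa,pb):
    A=[];b=[]
    M=np.zeros((3,3));v=np.zeros(3);L=[]
    for n,p in(("top",pa),("side",pb)):
        o,d=ray(n,p);d=d/np.linalg.norm(d);P=np.eye(3)-np.outer(d,d);M+=P;v+=P@o;L.append((o,P))
    X=np.linalg.solve(M,v);return X,[float(np.linalg.norm(P@(X-o))*1000) for o,P in L]
def crop(n,im,x0,y0,w,h,f,out):
    cv2.imwrite(out,cv2.resize(im[y0:y0+h,x0:x0+w],None,fx=f,fy=f,interpolation=cv2.INTER_CUBIC)[:,:,::-1])
E
python3 - <<'E'
from h import *
np.set_printoptions(precision=4,suppress=True)
t=cv2.imread("pics/top0.png");s=cv2.imread("pics/side0.png")
# crop corner estimates (pixel = crop/4 - .375 + offset)
def f(p,o): return np.array(p)/4-.375+np.array(o)
T,S=(395,195),(370,265);T2,S2=(205,140),(240,140)
print("rest top corners");
C=[onz("top",f(p,T),.034) for p in[(85,45),(192,57),(180,199),(72,187)]]
S_=[onz("side",f((p[0]-400,p[1]),S),.034) for p in[(455,180),(590,75),(685,172),(548,268)]]
for c in C+S_:print(c)
print("cent",np.mean(C,0),np.mean(S_,0))
def masks(im,x0,y0,x1,y1,lo,hi,f=4):
    g=cv2.resize(im[y0:y1,x0:x1],None,fx=8,fy=8,interpolation=cv2.INTER_CUBIC)
    return g
# slot dark inside white block, both views
for n,im,(x0,y0,x1,y1) in(("top",t,(240,152,262,168)),("side",s,(408//4,0,0,0))):
    if n=="side":(x0,y0,x1,y1)=(311,160,328,170)
    g=cv2.cvtColor(im,cv2.COLOR_BGR2GRAY)[y0:y1,x0:x1]
    print(n);print(g)
E
```

```text
rest top corners
[ 0.5039 -0.1775  0.034 ]
[ 0.4982 -0.2392  0.034 ]
[ 0.4168 -0.2317  0.034 ]
[ 0.4225 -0.1699  0.034 ]
[ 0.4199 -0.173   0.034 ]
[ 0.507  -0.1798  0.034 ]
[ 0.4972 -0.2393  0.034 ]
[ 0.4174 -0.2267  0.034 ]
cent [ 0.4603 -0.2046  0.034 ] [ 0.4604 -0.2047  0.034 ]
top
[[204 207 207 205 208 206 206 208 210 211 209 210 210 209 210 208 210 208
  208 208 209 209]
 [212 211 209 210 209 209 209 207 207 207 208 207 206 208 208 207 208 208
  208 209 211 210]
 [210 208 208 207 208 207 207 207 208 207 207 208 207 207 208 207 210 209
  209 208 211 209]
 [211 208 208 207 208 208 208 206 207 207 208 207 208 210 209 209 209 209
  209 208 210 209]
 [210 207 207 208 208 209 208 207 209 210 210 211 211 209 211 211 210 207
  207 209 210 210]
 [211 207 209 208 209 209 211 209 207 206 207 204 204 203 203 201 195 189
  196 210 212 213]
 [210 209 208 207 202 202 201 196 187 177 166 163 158 145 132 133 125 138
  180 209 213 214]
 [209 211 210 200 171 142 130 125 116 109  99 100  94  84  74  72  75 107
  170 208 214 215]
 [209 212 212 201 160 101  72  74  74  74  76  75  81  89  88  84  89 
[... 690 characters left out ...]
251 250 250 250 250 250 251 254 253 224 157 114  90  85  86]
 [253 252 251 249 249 251 250 250 249 249 251 254 253 224 156 117  90]
 [251 252 239 183 195 241 251 251 250 249 249 249 251 254 252 224 159]
 [248 236 199 165 129 145 198 241 250 251 250 249 249 249 251 254 253]
 [250 249 239 201 153 136 131 144 199 242 251 251 249 249 249 249 251]
 [249 249 251 250 232 187 152 138 132 162 229 249 249 250 248 249 249]
 [248 249 249 250 252 251 232 185 152 139 138 167 229 249 249 249 249]
 [250 249 249 249 249 251 253 251 225 191 193 191 188 239 251 250 250]
 [251 251 250 249 249 249 250 241 219 219 215 214 232 253 252 252 247]
 [198 241 250 251 250 249 245 223 207 195 178 183 234 252 252 247 203]]
```

```bash
python3 - <<'E'
from h import *
np.set_printoptions(precision=4,suppress=True)
t=cv2.imread("pics/top0.png");s=cv2.imread("pics/side0.png")
def dark(im,x0,y0,x1,y1,th):
    g=cv2.cvtColor(im,cv2.COLOR_BGR2GRAY)[y0:y1,x0:x1]
    G=cv2.resize(g,None,fx=8,fy=8,interpolation=cv2.INTER_CUBIC)
    m=(G<th).astype(np.uint8)
    c,_=cv2.findContours(m,cv2.RETR_EXTERNAL,cv2.CHAIN_APPROX_NONE);c=max(c,key=cv2.contourArea)
    p=c[:,0,:].astype(float);return (p+.5)/8-.5+[x0,y0]
for n,im,r,th in(("top",t,(240,152,260,164),150),("side",s,(311,160,325,167),200)):
    p=dark(im,*r,th)
    W=np.array([onz(n,q,.038)[:2] for q in p])
    (c,sz,a)=cv2.minAreaRect((W*1000).astype(np.float32));print(n,c,sz,a)
# white block top
for n,im,r,z,lo in(("top",t,(230,145,270,176),.038,185),("side",s,(295,150,340,185),.038,235)):
    x0,y0,x1,y1=r
    G=cv2.resize(cv2.cvtColor(im,cv2.COLOR_BGR2GRAY)[y0:y1,x0:x1],None,fx=8,fy=8,interpolation=cv2.INTER_CUBIC)
    m=(G>lo).astype(np.uint8)
    c,_=cv2.findContours(m,cv2.RETR_EXTERNAL,cv2.CHAIN_APPROX_NONE);c=max(c,key=cv2.contourArea)
    p=(cv2.convexHull(c)[:,0,:]+.5)/8-.5+[x0,y0]
    W=np.array([onz(n,q,z)[:2] for q in p])
    print(n,"block",cv2.minAreaRect((W*1000).astype(np.float32)))
# base corners & clamp from crop
f=lambda p,o:np.array(p)/4-.375+np.array(o)
for p in[(118,45),(257,32),(303,433),(160,452)]:print("base",onz("top",f(p,(205,140)),.012))
for p in[(790-400,138),(535-400,360)]:print("baseS",onz("side",f(p,(240,140)),.012))
for p in[(178,387),(262,382),(266,436),(182,448)]:print("clamp",onz("top",f(p,(205,140)),.068))
# tips (outer ends) height .052-.058
for p in[(138,108),(231,98)]:print("tip",onz("top",f(p,(205,140)),.058))
for p in[(662-400,76),(728-400,112)]:print("tipS",onz("side",f(p,(240,140)),.058))
# gauge top
for p in[(137,119)]:print("gtop T",onz("top",f(p,(395,195)),.097))
for p in[(593-400,84)]:print("gtop S",onz("side",f(p,(370,265)),.097))
# shoulder ends z=.04
for p in[(95,120),(177,122)]:print("sh",onz("top",f(p,(395,195)),.04))
for p in[(600-400,207),(620-400,190)]:print("shS",onz("side",f(p,(370,265)),.04))
# loose objects
for n,p,z in(("vial",(377,187),.05),("bottle",(142,216),.19),("amber",(154,151),.1)):print(n,onz("top",p,z))
E
```

```text
top (602.3931274414062, 203.6416778564453) (7.717970848083496, 31.182153701782227) 7.077073097229004
side (603.0057983398438, 204.505126953125) (9.102198600769043, 28.87209701538086) 5.744161605834961
top block ((602.3036499023438, 203.62197875976562), (44.437652587890625, 56.052154541015625), 8.376082420349121)
side block ((602.6409912109375, 202.89923095703125), (43.49613952636719, 55.98297882080078), 8.183573722839355)
base [0.6277 0.2479 0.012 ]
base [0.6372 0.1661 0.012 ]
base [0.4017 0.1326 0.012 ]
base [0.3893 0.215  0.012 ]
baseS [0.6346 0.1658 0.012 ]
baseS [0.4018 0.1274 0.012 ]
clamp [0.4269 0.1974 0.068 ]
clamp [0.4305 0.1516 0.068 ]
clamp [0.4011 0.1486 0.068 ]
clamp [0.3938 0.1942 0.068 ]
tip [0.5826 0.2265 0.058 ]
tip [0.5894 0.1746 0.058 ]
tipS [0.5804 0.2246 0.058 ]
tipS [0.5865 0.1706 0.058 ]
gtop T [ 0.4596 -0.1899  0.097 ]
gtop S [ 0.4637 -0.2028  0.097 ]
sh [ 0.4607 -0.1817  0.04  ]
sh [ 0.4604 -0.2285  0.04  ]
shS [ 0.4527 -0.2257  0.04  ]
shS [ 0.4656 -0.2266  0.04  ]
vial [ 0.5437 -0.0853  0.05  ]
bottle [0.4617 0.3838 0.19  ]
amber [0.6057 0.4025 0.1   ]
```

```bash
cat >> h.py <<'E'
from scipy.spatial.transform import Rotation as Ro
SL=np.array([.6026,.2038]);SY=np.radians(8.0);RC=np.array([.4603,-.2046]);RY=np.radians(-5.0)
SQ=SL-.084*np.array([np.cos(SY),np.sin(SY)])
def goal(pos,yaw):
    # yaw = world angle of tool y ; prints total shift in tool axes (units 25mm) and turn (units of 45deg)
    s=read_state();R=Ro.from_quat(s["eef_rot"]);ys=[yaw,yaw+np.pi]
    best=None
    for y in ys:
        yv=np.array([np.cos(y),np.sin(y),0]);xv=np.array([0,0,-1.]);G=np.c_[xv,yv,np.cross(xv,yv)]
        w=(R.inv()*Ro.from_matrix(G)).as_rotvec()
        if best is None or np.linalg.norm(w)<np.linalg.norm(best[0]):best=(w,G)
    d=np.array(pos)-s["ee_pos"]
    np.set_printoptions(precision=3,suppress=True)
    print("t",round(s["time"],2),"pos",s["ee_pos"],"w",s["width"].round(4),"f",s["ft_force"],"j",s["joint_positions"])
    print("turn units(now frame)",best[0]/(np.pi/4),"deg",np.degrees(best[0]))
    print("shift in current frame",R.inv().apply(d)/.025,"| in goal frame",best[1].T@d/.025)
E
python3 - <<'E'
from h import *
print(Ro.from_quat(read_state()["eef_rot"]).as_matrix())
goal([*RC,.25],RY)
E
```

```text
[[-4.46272628e-04  3.92894792e-01  9.19583321e-01]
 [-1.16187598e-03  9.19582588e-01 -3.92895042e-01]
 [-9.99999225e-01 -1.24378007e-03  4.61104814e-05]]Traceback (most recent call last):
  File "<stdin>", line 3, in <module>
  File "h.py", line 31, in goal
    print("t",round(s["time"],2),"pos",s["ee_pos"],"w",s["width"].round(4),"f",s["ft_force"],"j",s["joint_positions"])
                                                       ^^^^^^^^^^^^^^^^
AttributeError: 'float' object has no attribute 'round'
```

```bash
sed -i 's/s\["width"\].round(4)/round(s["width"],4)/' h.py; python3 - <<'E'
from h import *
goal([*RC,.25],RY)
goal([*RC,.25],RY+np.pi)
E
```

```text
t 0.1 pos [0.245 0.574 0.244] w 0.0872 f [-0.272 -0.799 -0.413] j [-1.19   0.333 -0.065  1.461  0.022  1.35  -0.088]
turn units(now frame) [1.597 0.001 0.001] deg [71.865  0.047  0.06 ]
shift in current frame [ -0.214 -25.28   20.146] | in goal frame [-0.246 11.277 30.294]
t 0.1 pos [0.245 0.574 0.244] w 0.0872 f [-0.272 -0.799 -0.413] j [-1.19   0.333 -0.065  1.461  0.022  1.35  -0.088]
turn units(now frame) [1.597 0.001 0.001] deg [71.865  0.047  0.06 ]
shift in current frame [ -0.214 -25.28   20.146] | in goal frame [-0.246 11.277 30.294]
```

Emit:
arm_command(
  targets=[0.16,0,0,-0.3,0,0,1,0.16,0,0,-0.3,0,0,1,0.16,0,0,-0.3,0,0,1,0.16,0,0,-0.3,0,0,1,0.16,0,0,-0.3,0,0,1,0.16,0,0,-0.3,0,0,1,0.16,0,0,-0.3,0,0,1,0.16,0,0,0,0,0,1,0.16,0,0,0,0,0,1,0.15,0,0,0,0,0,1],
)

```text
time: 0.93
ee_pos: [0.2448, 0.5725, 0.2935]
eef_rot: [-0.517, -0.476, 0.524, -0.48]
ft_force: [0.5, 0.8, -0.1]
width: 0.0871
```

Emit:
arm_command(
  targets=[0,0,0,0,0.9,0.9,1,0,0,0,0,0.9,0.9,1,0,0,0,0,0.9,0.9,1,0,0,0,0,0.9,0.9,1,0,0,0,0,0.9,0.9,1,0,0,0,0,0.9,0.9,1,0,0,0,0,0.9,0.9,1,0,0,0,0,0.9,0.9,1,0,0,0,0,0.9,0.9,1,0,0,0,0,0.9,0.9,1,0,0,0,0,0.9,0.9,1],
)

```text
time: 1.85
ee_pos: [0.469, 0.2966, 0.2896]
eef_rot: [-0.513, -0.478, 0.527, -0.48]
ft_force: [0.8, 0.7, -0.5]
width: 0.087
```

```bash
python3 - <<'E'
from h import *
goal([*RC,.25],RY)
E
```

```text
t 1.85 pos [0.469 0.297 0.29 ] w 0.087 f [ 0.752  0.651 -0.492] j [-0.929  0.166  0.319  1.582 -0.047  1.42  -0.688]
turn units(now frame) [0.007 0.021 0.013] deg [0.312 0.935 0.602]
shift in current frame [ 1.896  1.311 19.979] | in goal frame [ 1.583  1.402 20.   ]
```

Emit:
arm_command(
  targets=[0,0.01,0.01,0,0.1,1,1,0,0.01,0,0,0.1,1,1,0,0,0,0,0.1,1,1,0,0,0,0,0.1,1,1,0,0,0,0,0.1,1,1,0,0,0,0,0.1,1,1,0,0,0,0,0.1,1,1,0,0,0,0,0.1,1,1,0,0,0,0,0.1,1,1,0,0,0,0,0.1,1,1,0,0,0,0,0.1,1,1,0,0,0,0,0.1,1,1],
)

```text
time: 2.85
ee_pos: [0.4732, -0.0233, 0.2866]
eef_rot: [-0.519, -0.479, 0.524, -0.477]
ft_force: [0.2, 1.0, -0.8]
width: 0.087
```

Emit:
arm_command(
  targets=[0,0,0,0.3,0,1,1,0,0,0,0.3,0,1,1,0,0,0,0.3,0,1,1,0,0,0,0.3,0,1,1,0,0,0,0.3,0,1,1,0,0,0,0,0,1,1,0,0,0,0,0,1,1],
)

```text
time: 3.43
ee_pos: [0.4546, -0.2063, 0.2472]
eef_rot: [-0.519, -0.479, 0.524, -0.476]
ft_force: [0.8, 0.7, 1.1]
width: 0.0872
```

```bash
python3 - <<'E'
from h import *
goal([*RC,.25],RY)
E
```

```text
t 3.43 pos [ 0.455 -0.206  0.247] w 0.0872 f [0.751 0.721 1.051] j [-0.443  0.04   0.807  1.812 -0.026  1.309  0.284]
turn units(now frame) [0.    0.002 0.01 ] deg [0.011 0.105 0.435]
shift in current frame [-0.113  0.221 -0.088] | in goal frame [-0.111  0.221 -0.088]
```

Emit:
arm_command(
  targets=[0,0,0.01,0.4,0.22,-0.09,1,0,0,0,0.7,0,0,1,0,0,0,0.7,0,0,1,0,0,0,0.7,0,0,1,0,0,0,0.7,0,0,1,0,0,0,0.7,0,0,1,0,0,0,0.5,0,0,1],
)

```text
time: 4.02
ee_pos: [0.4586, -0.2132, 0.1342]
eef_rot: [0.524, 0.473, -0.524, 0.477]
ft_force: [0.4, 0.3, 0.2]
width: 0.0866
```

```bash
python3 - <<'E'
from h import *
goal([*RC,.088],RY)
for n in("side","top"):cv2.imwrite(f"pics/{n}1.png",camera(n)[:,:,::-1])
t=cv2.imread("pics/top1.png")[170:270,375:475];s=cv2.imread("pics/side1.png")[225:325,370:470]
cv2.imwrite("pics/c3.png",cv2.resize(np.hstack([t,s]),None,fx=4,fy=4,interpolation=cv2.INTER_CUBIC))
E
```

```text
t 4.02 pos [ 0.459 -0.213  0.134] w 0.0866 f [0.395 0.305 0.192] j [-0.385  0.196  0.808  1.946 -0.16   1.06   0.393]
turn units(now frame) [-0.015  0.005 -0.005] deg [-0.656  0.213 -0.243]
shift in current frame [ 1.849  0.027 -0.355] | in goal frame [ 1.85   0.039 -0.348]
```

View pics/c3.png

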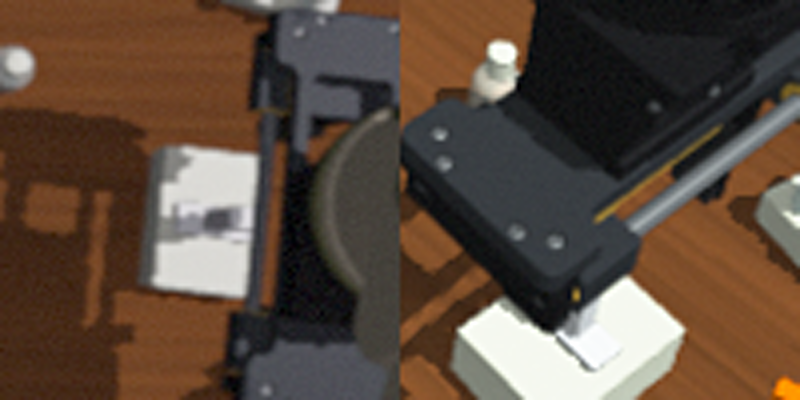

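Emit:
arm_command(
  targets=[-0.015,0,0,0.3,0.03,-0.35,1,0,0,0,0.5,0,0,1,0,0,0,0.5,0,0,1,0,0,0,0.4,0,0,1,0,0,0,0,0,0,1],
)

```text
time: 4.53
ee_pos: [0.462, -0.202, 0.0919]
eef_rot: [0.521, 0.477, -0.52, 0.481]
ft_force: [-0.1, 0.3, 0.2]
width: 0.0871
```

```bash
python3 - <<'E'
from h import *
goal([*RC,.088],RY)
E
```

```text
t 4.53 pos [ 0.462 -0.202  0.092] w 0.0871 f [-0.112  0.259  0.217] j [-0.369  0.261  0.778  1.988 -0.22   0.971  0.434]
turn units(now frame) [ 0.006  0.004 -0.008] deg [ 0.256  0.181 -0.34 ]
shift in current frame [ 0.155 -0.062  0.108] | in goal frame [ 0.155 -0.06   0.108]
```

Small correction, then look from the side before closing.

Emit:
arm_command(
  targets=[0,0,-0.01,0.15,-0.06,0.11,1,0,0,0,0,0,0,1],
)

```text
time: 4.7
ee_pos: [0.4607, -0.2043, 0.0885]
eef_rot: [-0.519, -0.479, 0.521, -0.479]
ft_force: [-0.3, -0.6, 0.3]
width: 0.0869
```

```bash
python3 - <<'E'
from h import *
goal([*RC,.088],RY)
for n in("side","top"):cv2.imwrite(f"pics/{n}2.png",camera(n)[:,:,::-1])
t=cv2.imread("pics/top2.png")[170:270,375:475];s=cv2.imread("pics/side2.png")[245:345,370:470]
cv2.imwrite("pics/c4.png",cv2.resize(np.hstack([t,s]),None,fx=4,fy=4,interpolation=cv2.INTER_CUBIC))
E
```

```text
t 4.7 pos [ 0.461 -0.204  0.089] w 0.0869 f [-0.273 -0.647  0.268] j [-0.361  0.273  0.777  1.985 -0.227  0.973  0.445]
turn units(now frame) [0.007 0.004 0.003] deg [0.323 0.171 0.117]
shift in current frame [ 0.021 -0.016  0.014] | in goal frame [ 0.021 -0.016  0.014]
```

View pics/c4.png

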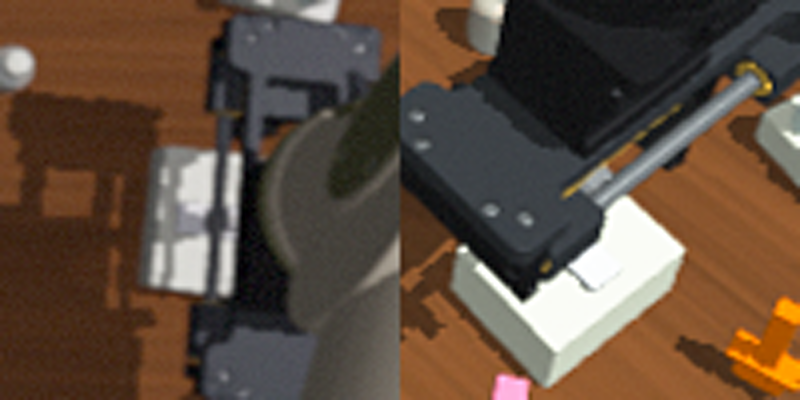

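The post at side crop (590,190) lies between the jaws and the shoulder at (597,270) is clear below the fingers. I'll close now.

Emit:
arm_command(
  targets=[0,0,0,0,0,0,0.4,0,0,0,0,0,0,0,0,0,0,0,0,0,0,0,0,0,0,0,0,0,0,0,0,0,0,0,0,0,0,0,0,0,0,0,0,0,0,0,0,0,0,0,0,0,0,0,0,0,0,0,0,0,0,0,0,0,0,0,0,0,0,0],
  newtons=25,
)

```text
time: 5.63
ee_pos: [0.4623, -0.2047, 0.0909]
eef_rot: [-0.52, -0.478, 0.52, -0.48]
ft_force: [-0.6, -0.5, -0.7]
width: 0.028
```

```bash
python3 - <<'E'
from h import *
goal([*RC,.088],RY)
E
```

```text
t 5.63 pos [ 0.462 -0.205  0.091] w 0.028 f [-0.649 -0.523 -0.665] j [-0.362  0.27   0.778  1.982 -0.226  0.973  0.443]
turn units(now frame) [ 0.006  0.004 -0.003] deg [ 0.284  0.162 -0.147]
shift in current frame [ 0.117 -0.081  0.002] | in goal frame [ 0.117 -0.08   0.002]
```

Emit:
arm_command(
  targets=[0,0,0,0.1,-0.08,0,0,0,0,0,0,0,0,0,0,0,0,0,0,0,0,0,0,0,0,0,0,0,0,0,0,0,0,0,0,0,0,0,0,0,0,0],
)

```text
time: 6.13
ee_pos: [0.4603, -0.2046, 0.0882]
eef_rot: [-0.52, -0.478, 0.52, -0.48]
ft_force: [0.6, -0.5, -0.1]
width: 0.0117
```

```bash
python3 - <<'E'
from h import *
goal([*RC,.088],RY)
E
```

```text
t 6.13 pos [ 0.46  -0.205  0.088] w 0.0117 f [ 0.6   -0.516 -0.09 ] j [-0.361  0.269  0.777  1.989 -0.226  0.966  0.445]
turn units(now frame) [ 0.006  0.004 -0.004] deg [ 0.285  0.164 -0.167]
shift in current frame [0.009 0.001 0.001] | in goal frame [0.009 0.001 0.001]
```

Emit:
arm_command(
  targets=[0,0,0,-0.3,0,0,0,0,0,0,-0.6,0,0,0,0,0,0,-0.7,0,0,0,0,0,0,-0.7,0,0,0,0,0,0,-0.7,0,0,0,0,0,0,-0.7,0,0,0,0,0,0,-0.7,0,0,0,0,0,0,-0.7,0,0,0,0,0,0,-0.7,0,0,0,0,0,0,-0.5,0,0,0,0,0,0,-0.3,0,0,0,0,0,0,0,0,0,0],
)

```text
time: 7.13
ee_pos: [0.4575, -0.2055, 0.2651]
eef_rot: [-0.521, -0.476, 0.522, -0.479]
ft_force: [0.7, -0.5, -0.0]
width: 0.0119
```

```bash
python3 - <<'E'
from h import *
goal([*SL,.24],SY)
cv2.imwrite("pics/side3.png",camera("side")[:,:,::-1])
E
```

```text
t 7.13 pos [ 0.457 -0.205  0.265] w 0.0119 f [ 0.654 -0.547 -0.021] j [-0.46   0.021  0.813  1.787 -0.013  1.337  0.269]
turn units(now frame) [-0.288  0.005 -0.002] deg [-12.976   0.233  -0.071]
shift in current frame [  0.945   4.361 -16.817] | in goal frame [  1.003   8.027 -15.405]
```

View pics/side3.png

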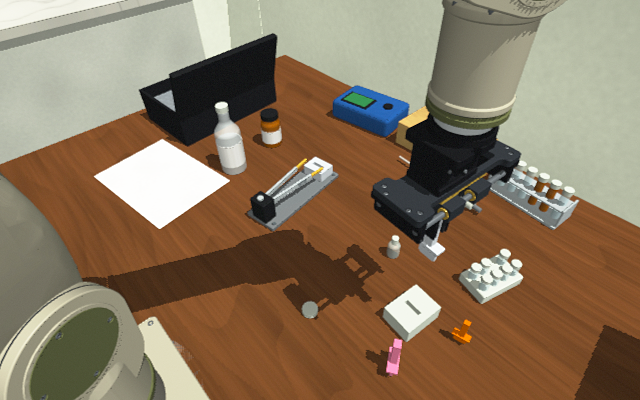

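The gauge hangs upright in the jaws at (432,248) and the rest is empty. I'll move it over to the stand.

Emit:
arm_command(
  targets=[-0.145,0,0,0,0,0,0,-0.145,0,0,0,0,0,0,0,0,0,0,0.3,-0.5,0,0,0,0,0,0.5,-0.9,0,0,0,0,0,0.5,-0.9,0,0,0,0,0,0.5,-0.9,0,0,0,0,0,0.5,-0.9,0,0,0,0,0,0.5,-0.9,0,0,0,0,0,0.5,-0.9,0,0,0,0,0,0.5,-0.9,0,0,0,0,0,0.5,-0.9,0,0,0,0,0,0.3,-0.5,0],
)

```text
time: 8.18
ee_pos: [0.5414, 0.0274, 0.2521]
eef_rot: [0.466, 0.531, -0.474, 0.525]
ft_force: [-0.4, 0.1, -1.2]
width: 0.0116
```

```bash
python3 - <<'E'
from h import *
goal([*SL,.24],SY)
E
```

```text
t 8.18 pos [0.541 0.027 0.252] w 0.0116 f [-0.359  0.058 -1.169] j [-0.682  0.163  0.615  1.688 -0.094  1.335  0.066]
turn units(now frame) [-0.029  0.002  0.019] deg [-1.324  0.105  0.839]
shift in current frame [ 0.423  3.258 -6.724] | in goal frame [ 0.484  3.406 -6.646]
```

Emit:
arm_command(
  targets=[-0.03,0,0.02,0,0.4,-0.8,0,0,0,0,0,0.4,-0.8,0,0,0,0,0,0.4,-0.8,0,0,0,0,0,0.4,-0.8,0,0,0,0,0,0.4,-0.8,0,0,0,0,0,0.4,-0.8,0,0,0,0,0,0.4,-0.8,0,0,0,0,0,0.3,-0.6,0,0,0,0,0,0.2,-0.4,0,0,0,0,0,0,0,0],
)

```text
time: 9.02
ee_pos: [0.6016, 0.2202, 0.2444]
eef_rot: [0.463, 0.533, -0.465, 0.534]
ft_force: [-1.5, 0.7, -1.1]
width: 0.0121
```

```bash
python3 - <<'E'
from h import *
goal([*SL,.2],SY)
E
```

```text
t 9.02 pos [0.602 0.22  0.244] w 0.0121 f [-1.536  0.678 -1.069] j [-0.809  0.393  0.518  1.44  -0.193  1.361 -0.145]
turn units(now frame) [-0.001  0.003  0.001] deg [-0.058  0.131  0.054]
shift in current frame [ 1.776 -0.05   0.651] | in goal frame [ 1.774 -0.053  0.655]
```

Emit:
arm_command(
  targets=[0,0,0,0.2,-0.05,0.65,0,0,0,0,0.5,0,0,0,0,0,0,0.6,0,0,0,0,0,0,0.6,0,0,0,0,0,0,0.6,0,0,0,0,0,0,0.5,0,0,0,0,0,0,0.3,0,0,0,0,0,0,0,0,0,0],
)

```text
time: 9.68
ee_pos: [0.6012, 0.1937, 0.1542]
eef_rot: [0.466, 0.53, -0.469, 0.532]
ft_force: [-0.0, -0.5, 0.2]
width: 0.0118
```

```bash
python3 - <<'E'
from h import *
goal([*SL,.145],SY)
E
```

```text
t 9.68 pos [0.601 0.194 0.154] w 0.0118 f [-0.015 -0.538  0.214] j [-0.775  0.44   0.509  1.577 -0.221  1.186 -0.097]
turn units(now frame) [-0.017  0.006  0.002] deg [-0.755  0.287  0.077]
shift in current frame [ 0.367  0.106 -0.396] | in goal frame [ 0.369  0.111 -0.392]
```

Emit:
arm_command(
  targets=[-0.016,0.006,0,0.2,0.11,-0.39,0,0,0,0,0,0,0,0],
)

```text
time: 9.85
ee_pos: [0.6027, 0.2031, 0.1488]
eef_rot: [0.464, 0.534, -0.465, 0.533]
ft_force: [-0.2, 1.5, -1.7]
width: 0.0117
```

```bash
python3 - <<'E'
from h import *
goal([*SL,.145],SY)
for n in("side","top"):cv2.imwrite(f"pics/{n}4.png",camera(n)[:,:,::-1])
t=cv2.imread("pics/top4.png")[130:230,215:315];s=cv2.imread("pics/side4.png")[110:210,270:370]
cv2.imwrite("pics/c5.png",cv2.resize(np.hstack([t,s]),None,fx=4,fy=4,interpolation=cv2.INTER_CUBIC))
p=read_state()["ee_pos"]
R=Ro.from_quat(read_state()["eef_rot"]).as_matrix()
print("foot pred",proj("side",p+R[:,0]*.0792),"slot",proj("side",[*SL,.038]))
E
```

```text
t 9.85 pos [0.603 0.203 0.149] w 0.0117 f [-0.202  1.473 -1.703] j [-0.777  0.453  0.5    1.57  -0.23   1.179 -0.092]
turn units(now frame) [-0.002 -0.     0.002] deg [-0.103 -0.01   0.085]
shift in current frame [ 0.154  0.    -0.026] | in goal frame [ 0.154  0.    -0.026]
foot pred [318.244 154.7  ] slot [317.555 164.83 ]
```

View pics/c5.png

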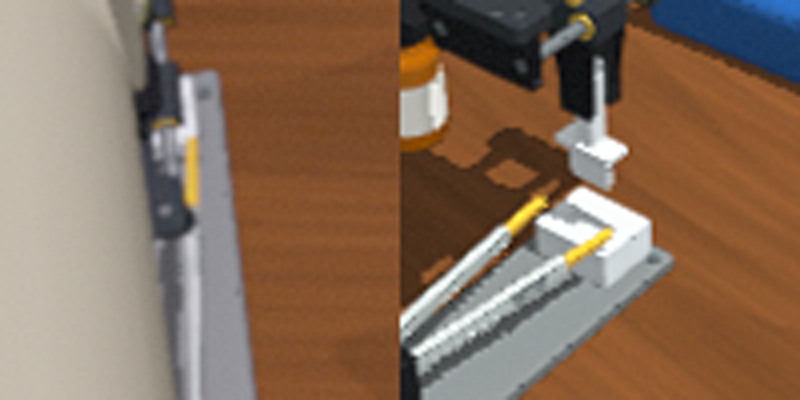

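The blade's foot shows at side pixel (318,154.8), against (318.2,154.7) predicted from the arm pose, so the offsets hold. I'll lower slowly.

Emit:
arm_command(
  targets=[0,0,0,0.2,0,-0.03,0,0,0,0,0.25,0,0,0,0,0,0,0.25,0,0,0,0,0,0,0.15,0,0,0,0,0,0,0,0,0,0],
)

```text
time: 10.37
ee_pos: [0.6046, 0.2023, 0.1287]
eef_rot: [0.466, 0.532, -0.464, 0.534]
ft_force: [-0.9, -0.5, -0.8]
width: 0.012
```

```bash
python3 - <<'E'
from h import *
goal([*SL,.0922],SY)
E
```

```text
t 10.37 pos [0.605 0.202 0.129] w 0.012 f [-0.892 -0.511 -0.846] j [-0.771  0.472  0.495  1.589 -0.24   1.137 -0.086]
turn units(now frame) [-0.005  0.    -0.004] deg [-0.234  0.011 -0.2  ]
shift in current frame [ 1.46  -0.076 -0.068] | in goal frame [ 1.461 -0.07  -0.068]
```

Emit:
arm_command(
  targets=[0,0,0,0.2,-0.08,-0.07,0,0,0,0,0.15,0,0,0,0,0,0,0,0,0,0],
)

```text
time: 10.62
ee_pos: [0.602, 0.2038, 0.1188]
eef_rot: [0.466, 0.532, -0.464, 0.534]
ft_force: [0.0, 0.3, -1.0]
width: 0.0117
```

```bash
python3 - <<'E'
from h import *
goal([*SL,.0922],SY)
E
```

```text
t 10.62 pos [0.602 0.204 0.119] w 0.0117 f [ 0.011  0.319 -1.02 ] j [-0.773  0.478  0.492  1.603 -0.243  1.118 -0.087]
turn units(now frame) [-0.005  0.001 -0.004] deg [-0.241  0.024 -0.176]
shift in current frame [1.062 0.019 0.004] | in goal frame [1.062 0.022 0.004]
```

Emit:
arm_command(
  targets=[0,0,0,0.15,0.02,0,0,0,0,0,0.15,0,0,0,0,0,0,0,0,0,0],
)

```text
time: 10.87
ee_pos: [0.6026, 0.2041, 0.1106]
eef_rot: [0.466, 0.532, -0.464, 0.534]
ft_force: [-0.3, 0.4, -0.3]
width: 0.0121
```

```bash
python3 - <<'E'
from h import *
goal([*SL,.0922],SY)
cv2.imwrite("pics/side5.png",camera("side")[:,:,::-1])
s=cv2.imread("pics/side5.png")[120:200,270:370]
cv2.imwrite("pics/c6.png",cv2.resize(s,None,fx=6,fy=6,interpolation=cv2.INTER_CUBIC))
E
```

```text
t 10.87 pos [0.603 0.204 0.111] w 0.0121 f [-0.336  0.448 -0.35 ] j [-0.771  0.488  0.488  1.609 -0.248  1.104 -0.083]
turn units(now frame) [-0.005  0.    -0.004] deg [-0.232  0.015 -0.185]
shift in current frame [ 0.734 -0.003  0.01 ] | in goal frame [ 0.734 -0.001  0.01 ]
```

View pics/c6.png

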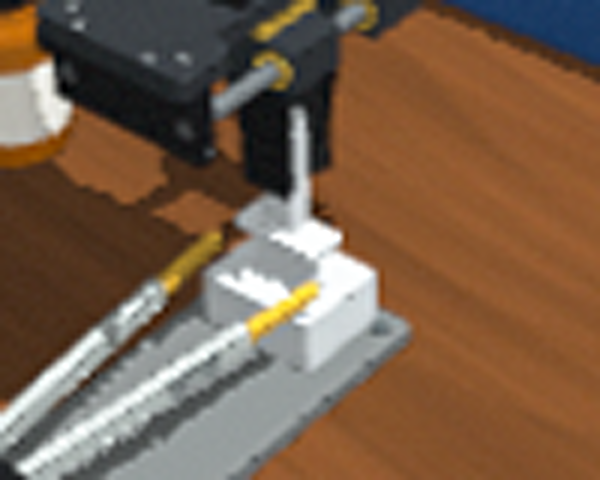

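The blade has entered the slot about 7 mm with no contact force; the shoulder is at crop (290,225) just above the block. I'll continue down.

Emit:
arm_command(
  targets=[0,0,0,0.15,0,0,0,0,0,0,0.15,0,0,0,0,0,0,0.15,0,0,0,0,0,0,0,0,0,0],
)

```text
time: 11.25
ee_pos: [0.603, 0.2041, 0.0989]
eef_rot: [0.466, 0.532, -0.464, 0.534]
ft_force: [-1.0, -0.7, -0.5]
width: 0.0119
```

```bash
python3 - <<'E'
from h import *
goal([*SL,.0922],SY)
E
```

```text
t 11.25 pos [0.603 0.204 0.099] w 0.0119 f [-0.981 -0.731 -0.456] j [-0.767  0.501  0.484  1.617 -0.255  1.082 -0.079]
turn units(now frame) [-0.005  0.    -0.005] deg [-0.237  0.002 -0.24 ]
shift in current frame [ 0.268 -0.02   0.01 ] | in goal frame [ 0.268 -0.019  0.01 ]
```

Emit:
arm_command(
  targets=[0,0,0,0.15,-0.02,0,0,0,0,0,0.15,0,0,0,0,0,0,0.1,0,0,0],
)

```text
time: 11.5
ee_pos: [0.6037, 0.2043, 0.0915]
eef_rot: [0.467, 0.532, -0.463, 0.534]
ft_force: [-13.3, -2.3, 33.5]
width: 0.0123
```

```bash
python3 - <<'E'
from h import *
goal([*SL,.0922],SY)
E
```

```text
t 11.5 pos [0.604 0.204 0.091] w 0.0123 f [-13.337  -2.32   33.454] j [-0.764  0.509  0.481  1.623 -0.261  1.067 -0.075]
turn units(now frame) [-0.006 -0.002 -0.008] deg [-0.252 -0.093 -0.368]
shift in current frame [-0.029 -0.045  0.015] | in goal frame [-0.028 -0.045  0.015]
```

Contact at the expected seating height (TCP z 0.0915 against 0.0922). I'll ease off and open.

Emit:
arm_command(
  targets=[0,0,0,0,-0.04,0,0,0,0,0,0,0,0,0,0,0,0,0,0,0,0.4,0,0,0,0,0,0,0.5,0,0,0,0,0,0,0.6,0,0,0,0,0,0,0.6,0,0,0,0,0,0,0.6,0,0,0,0,0,0,0.6],
)

```text
time: 12.17
ee_pos: [0.603, 0.2042, 0.0914]
eef_rot: [0.467, 0.531, -0.463, 0.534]
ft_force: [-0.3, -0.4, 0.4]
width: 0.0437
```

```bash
python3 - <<'E'
from h import *
goal([*SL,.0922],SY)
cv2.imwrite("pics/side6.png",camera("side")[:,:,::-1])
s=cv2.imread("pics/side6.png")[120:200,270:370]
cv2.imwrite("pics/c7.png",cv2.resize(s,None,fx=6,fy=6,interpolation=cv2.INTER_CUBIC))
E
```

```text
t 12.17 pos [0.603 0.204 0.091] w 0.0437 f [-0.308 -0.386  0.379] j [-0.765  0.507  0.481  1.626 -0.26   1.065 -0.075]
turn units(now frame) [-0.006 -0.003 -0.009] deg [-0.261 -0.117 -0.409]
shift in current frame [-0.032 -0.017  0.015] | in goal frame [-0.031 -0.018  0.015]
```

View pics/c7.png

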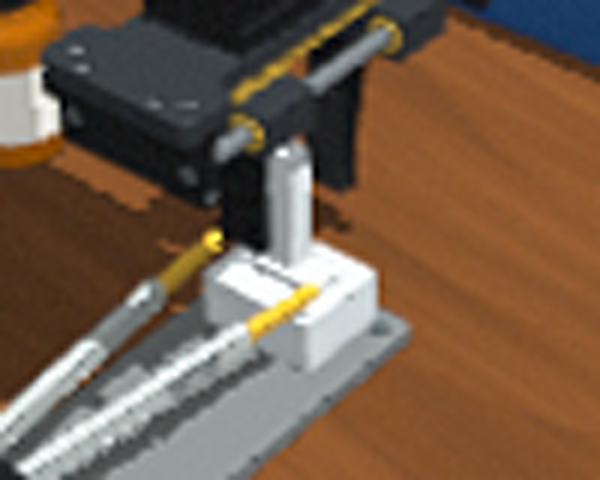

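The gauge stands with its shoulder on the block and the post upright at crop (290,200), the fingers clear on both sides. I'll go straight up.

Emit:
arm_command(
  targets=[0,0,0,-0.2,0,0,0.6,0,0,0,-0.4,0,0,0.6,0,0,0,-0.5,0,0,0.6,0,0,0,-0.6,0,0,0.8,0,0,0,-0.6,0,0,1,0,0,0,-0.6,0,0,1,0,0,0,-0.6,0,0,1,0,0,0,-0.6,0,0,1,0,0,0,-0.4,0,0,1,0,0,0,0,0,0,1],
)

```text
time: 13.05
ee_pos: [0.603, 0.2033, 0.2192]
eef_rot: [0.47, 0.53, -0.461, 0.534]
ft_force: [0.1, -0.2, -0.0]
width: 0.0848
```

```bash
python3 - <<'E'
from h import *
print(SQ)
goal([*SQ,.20],SY+np.pi/2)
for n in("side",):cv2.imwrite(f"pics/{n}7.png",camera(n)[:,:,::-1])
s=cv2.imread("pics/side7.png")[120:220,240:340]
cv2.imwrite("pics/c8.png",cv2.resize(s,None,fx=6,fy=6,interpolation=cv2.INTER_CUBIC))
print(proj("side",[*SL,.101]))
E
```

```text
[0.51941748 0.19210946]
t 13.05 pos [0.603 0.203 0.219] w 0.0848 f [ 0.121 -0.221 -0.029] j [-0.794  0.388  0.521  1.502 -0.198  1.292 -0.119]
turn units(now frame) [ 1.993 -0.016 -0.009] deg [89.673 -0.712 -0.399]
shift in current frame [ 0.728 -3.382 -0.   ] | in goal frame [ 0.77  -0.022  3.373]
[316.962 144.478]
```

View pics/c8.png

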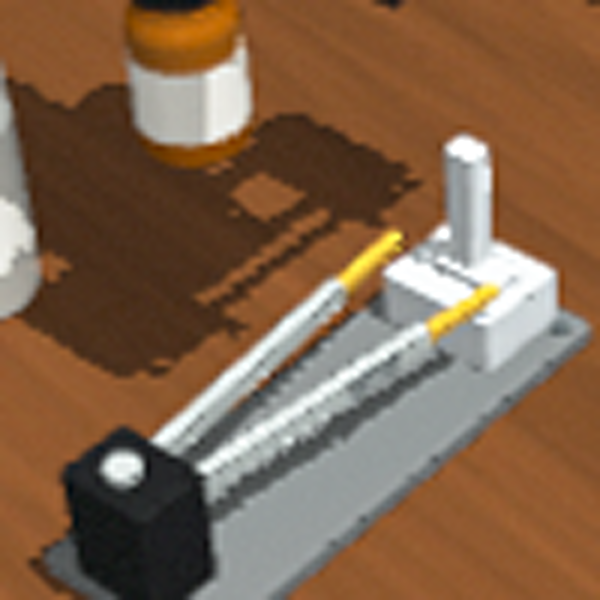

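The gauge's post top is at side pixel (317.7,144.6), against (317.0,144.5) expected when seated, so it is home. Next I move over the squeezing place and turn 90°.

Emit:
arm_command(
  targets=[0,0,0,0,-0.5,0,1,0,0,0,0,-0.7,0,1,0,0,0,0,-0.7,0,1,0,0,0,0,-0.7,0,1,0,0,0,0,-0.4,0,1,0,0,0,0,0,0,1,-0.15,0,0,0,0,0,1,-0.15,0,0,0,0,0,1,-0.15,0,0,0,0,0,1,-0.15,0,0,0,0,0,1,-0.15,0,0,0,0,0,1,-0.15,0,0,0,0,0,1],
)

```text
time: 14.1
ee_pos: [0.5238, 0.1919, 0.2095]
eef_rot: [0.243, 0.663, -0.243, 0.665]
ft_force: [0.2, -0.5, -0.1]
width: 0.0872
```

Emit:
arm_command(
  targets=[-0.15,0,0,0,0,0,1,-0.15,0,0,0,0,0,1,-0.15,0,0,0,0,0,1,-0.15,0,0,0,0,0,1,-0.15,0,0,0,0,0,1,-0.15,0,0,0,0,0,1,-0.15,0,0,0,0,0,1],
)

```text
time: 14.68
ee_pos: [0.5256, 0.1913, 0.2045]
eef_rot: [-0.059, 0.706, 0.057, 0.704]
ft_force: [-0.1, 0.2, -0.0]
width: 0.0873
```

```bash
python3 - <<'E'
from h import *
goal([*SQ,.15],SY+np.pi/2)
E
```

```text
t 14.68 pos [0.526 0.191 0.205] w 0.0873 f [-0.06   0.23  -0.002] j [-0.734  0.217  0.347  1.708 -0.075  1.234  1.366]
turn units(now frame) [ 0.031 -0.004  0.005] deg [ 1.411 -0.171  0.21 ]
shift in current frame [ 2.182  0.082 -0.23 ] | in goal frame [ 2.182  0.068 -0.238]
```

Emit:
arm_command(
  targets=[0.03,0,0,0.3,0.07,-0.23,1,0,0,0,0.6,0,0,1,0,0,0,0.6,0,0,1,0,0,0,0.6,0,0,1,0,0,0,0.5,0,0,1,0,0,0,0.3,0,0,1,0,0,0,0,0,0,1],
)

```text
time: 15.27
ee_pos: [0.5176, 0.1912, 0.1233]
eef_rot: [-0.041, 0.708, 0.037, 0.704]
ft_force: [-0.1, -0.6, -0.3]
width: 0.0867
```

```bash
python3 - <<'E'
from h import *
goal([*SQ,.055],SY+np.pi/2)
cv2.imwrite("pics/side8.png",camera("side")[:,:,::-1])
E
```

```text
t 15.27 pos [0.518 0.191 0.123] w 0.0867 f [-0.136 -0.635 -0.251] j [-0.731  0.284  0.341  1.812 -0.104  1.072  1.329]
turn units(now frame) [-0.036 -0.009  0.006] deg [-1.625 -0.41   0.29 ]
shift in current frame [2.73  0.043 0.094] | in goal frame [2.731 0.026 0.076]
```

View pics/side8.png

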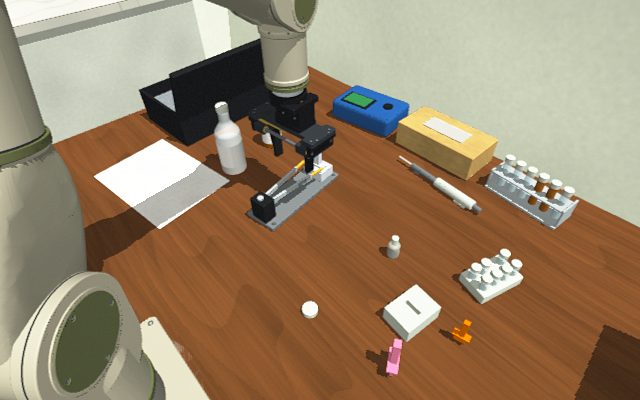

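The fingers straddle the arms near (300,165); the bottle at (228,140) is clear of the gripper.

Emit:
arm_command(
  targets=[-0.03,0,0,0.3,0.03,0.08,1,0,0,0,0.4,0,0,1,0,0,0,0.4,0,0,1,0,0,0,0.4,0,0,1,0,0,0,0.3,0,0,1,0,0,0,0,0,0,1],
)

```text
time: 15.82
ee_pos: [0.5208, 0.1928, 0.0761]
eef_rot: [-0.048, 0.707, 0.046, 0.704]
ft_force: [0.1, 0.0, -0.6]
width: 0.0869
```

```bash
python3 - <<'E'
from h import *
goal([*SQ,.055],SY+np.pi/2)
E
```

```text
t 15.82 pos [0.521 0.193 0.076] w 0.0869 f [ 0.149  0.011 -0.555] j [-0.716  0.349  0.327  1.843 -0.13   0.976  1.371]
turn units(now frame) [-0.008 -0.005  0.004] deg [-0.364 -0.213  0.201]
shift in current frame [ 0.844 -0.019 -0.056] | in goal frame [ 0.844 -0.021 -0.059]
```

Emit:
arm_command(
  targets=[0,0,0,0.3,-0.02,-0.05,1,0,0,0,0.3,0,0,0.9,0,0,0,0.2,0,0,0.8,0,0,0,0,0,0,0.7,0,0,0,0,0,0,0.6,0,0,0,0,0,0,0.57,0,0,0,0,0,0,0.57],
)

```text
time: 16.4
ee_pos: [0.5195, 0.1919, 0.0538]
eef_rot: [-0.048, 0.707, 0.045, 0.704]
ft_force: [0.2, 0.2, 0.0]
width: 0.0556
```

```bash
python3 - <<'E'
from h import *
goal([*SQ,.055],SY+np.pi/2)
cv2.imwrite("pics/top9.png",camera("top")[:,:,::-1])
cv2.imwrite("pics/side9.png",camera("side")[:,:,::-1])
t=cv2.imread("pics/top9.png")[130:260,205:305];s=cv2.imread("pics/side9.png")[110:240,240:340]
cv2.imwrite("pics/c9.png",cv2.resize(np.hstack([t,s]),None,fx=4,fy=4,interpolation=cv2.INTER_CUBIC))
E
```

```text
t 16.4 pos [0.52  0.192 0.054] w 0.0556 f [0.218 0.17  0.016] j [-0.71   0.377  0.321  1.861 -0.142  0.931  1.38 ]
turn units(now frame) [-0.009 -0.005  0.005] deg [-0.404 -0.226  0.212]
shift in current frame [-0.047  0.009 -0.004] | in goal frame [-0.047  0.009 -0.004]
```

View pics/c9.png

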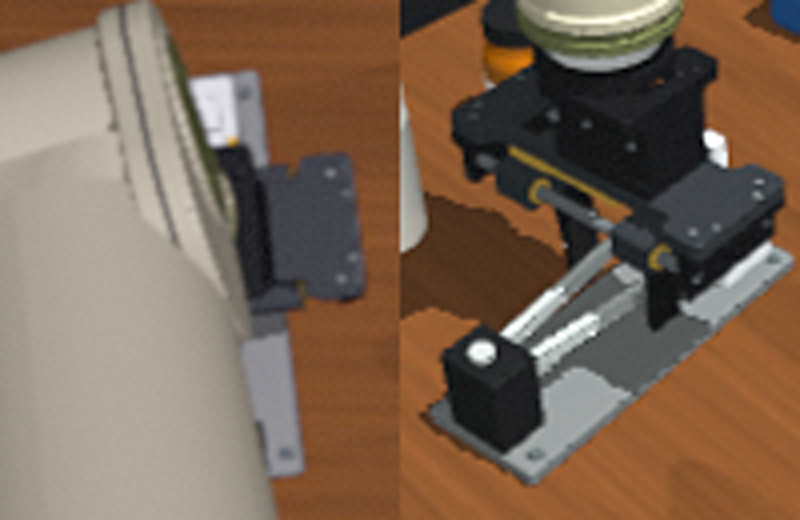

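The fingers are outside both arms (side crop 575,230 and 660,300). I'll squeeze now: 26 mm / 87 mm ≈ 0.30.

Emit:
arm_command(
  targets=[0,0,0,0,0,0,0.5,0,0,0,0,0,0,0.45,0,0,0,0,0,0,0.4,0,0,0,0,0,0,0.35,0,0,0,0,0,0,0.3,0,0,0,0,0,0,0.3,0,0,0,0,0,0,0.3,0,0,0,0,0,0,0.3,0,0,0,0,0,0,0.3,0,0,0,0,0,0,0.3],
  newtons=25,
)

```text
time: 17.33
ee_pos: [0.5204, 0.192, 0.0545]
eef_rot: [-0.048, 0.706, 0.046, 0.705]
ft_force: [1.8, 0.8, -2.0]
width: 0.0261
```

```bash
python3 - <<'E'
from h import *
goal([*SQ,.055],SY+np.pi/2)
cv2.imwrite("pics/side10.png",camera("side")[:,:,::-1])
s=cv2.imread("pics/side10.png")[140:240,240:340]
cv2.imwrite("pics/c10.png",cv2.resize(s,None,fx=6,fy=6,interpolation=cv2.INTER_CUBIC))
for i in range(3):
    camera("top");print(read_state()["width"])
goal([*SQ,.055],SY+np.pi/2)
E
```

```text
t 17.33 pos [0.52  0.192 0.055] w 0.0261 f [ 1.791  0.8   -1.968] j [-0.71   0.376  0.322  1.86  -0.142  0.93   1.379]
turn units(now frame) [-0.009 -0.002  0.004] deg [-0.413 -0.094  0.19 ]
shift in current frame [-0.019  0.01  -0.039] | in goal frame [-0.019  0.01  -0.039]
0.026609940202936572
0.02618012833012605
0.02631318220825825
t 17.53 pos [0.52  0.192 0.055] w 0.0263 f [ 1.085 -0.342 -1.171] j [-0.71   0.376  0.322  1.86  -0.142  0.93   1.38 ]
turn units(now frame) [-0.009 -0.002  0.004] deg [-0.411 -0.096  0.189]
shift in current frame [-0.019  0.008 -0.039] | in goal frame [-0.019  0.009 -0.039]
```

View pics/c10.png

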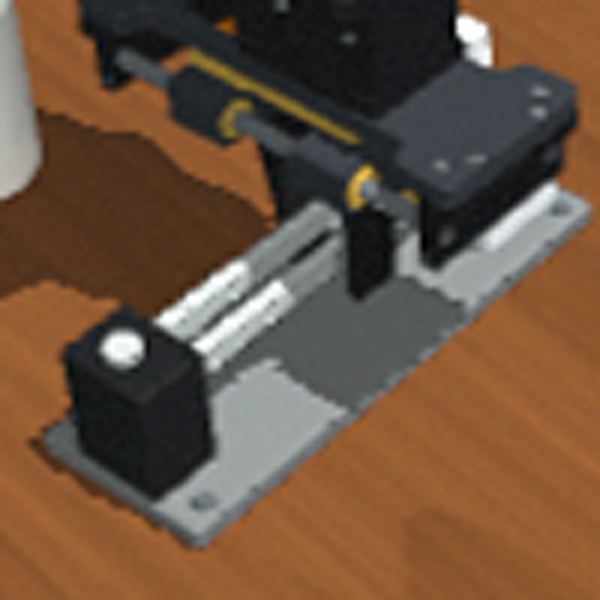

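The arms are now parallel, and the width of 26.3 mm implies about a 14.5 mm gap. I'll let it settle, check the gauge, then hand in.

Emit:
arm_command(
  targets=[0,0,0,0,0,0,0.3,0,0,0,0,0,0,0.3,0,0,0,0,0,0,0.3,0,0,0,0,0,0,0.3,0,0,0,0,0,0,0.3,0,0,0,0,0,0,0.3],
)

```text
time: 18.03
ee_pos: [0.5204, 0.192, 0.0545]
eef_rot: [-0.048, 0.706, 0.046, 0.705]
ft_force: [0.8, -0.1, -1.8]
width: 0.0259
```

```bash
python3 - <<'E'
from h import *
goal([*SQ,.055],SY+np.pi/2)
cv2.imwrite("pics/side11.png",camera("side")[:,:,::-1]);cv2.imwrite("pics/top11.png",camera("top")[:,:,::-1])
t=cv2.imread("pics/top11.png")[130:210,205:305];s=cv2.imread("pics/side11.png")[120:200,260:360]
cv2.imwrite("pics/c11.png",cv2.resize(np.hstack([t,s]),None,fx=4,fy=4,interpolation=cv2.INTER_CUBIC))
E
```

```text
t 18.03 pos [0.52  0.192 0.054] w 0.0259 f [ 0.802 -0.111 -1.766] j [-0.71   0.377  0.322  1.86  -0.142  0.93   1.38 ]
turn units(now frame) [-0.009 -0.002  0.004] deg [-0.41  -0.096  0.194]
shift in current frame [-0.02   0.01  -0.039] | in goal frame [-0.02   0.011 -0.039]
```

View pics/c11.png

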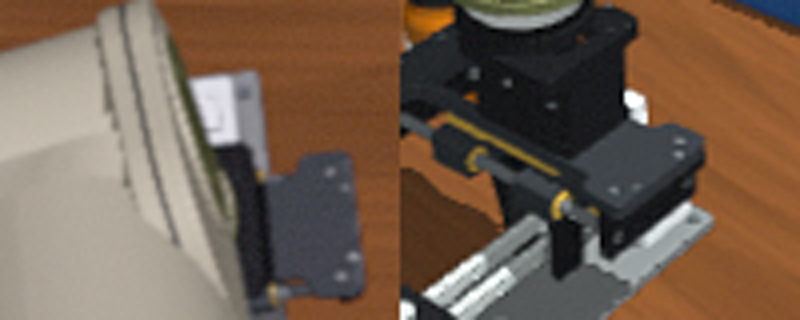

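View pics/side11.png

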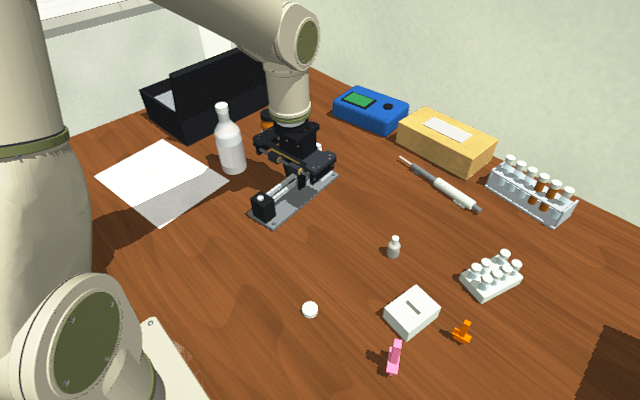

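The post's upper corner shows at (319,146), where it stood before. The tweezers are held still, and the bottle (230,140) and loose vial (394,247) are upright. I'll hand in.

```bash
python3 - <<'E'
from bench import *
print(close_job())
E
```

```text
the job is handed in; nothing more can be done
None
```

I took the metal gauge from the white rest, pushed it into the stand's slot and let it go. I then squeezed the tweezers and handed in at about 18 s of the 50 s, still squeezing; no verdict was reported.

- **Gauge:** pushing down met 33 N at tool height 91.5 mm, where 92.2 mm was expected for fully home. After I let go, the top of its post was within 1 px of its predicted place. At the end the gripper hid most of the gauge, and only a corner of the post could be checked; it had not visibly moved.
- **Tip gap:** the finger opening held between 25.9 and 26.6 mm with a 25 N grip limit, which implies a gap of about 14 to 15 mm. The arms looked parallel, but the tips were hidden by the gripper, so I could not measure the gap in the pictures. I had no direct reading of the force on the tweezers or of the arms' speed.
- **Surroundings:** the bottle and loose vial were standing in the last picture. The amber jar was almost hidden there; it was upright when last clearly seen, just after I let go of the gauge. The arm never went near it.

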